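# Feed a slide carrier into the reader with the push stick

### The arm

A 6-joint arm with a two-finger parallel gripper is mounted at the origin on the work surface. World frame = base frame: x ahead of the robot, y to its left, z up, the work surface at z = 0. Lengths are in m, angles in rad, forces in N, time in s.
With the tool pointing down it reaches from about 0.375 to 0.925 m from the base axis. Payload 5.7 kg.
Tool frame: the origin (TCP) lies midway between the tips of the shut fingers; the grasp point (between the pads) lies 19 mm behind it (grip_point_offset is the z of the grasp point in the tool frame, in m); z points along the fingers, y is the direction in which the jaws open and shut (so a half turn about z gives the same grasp; the last joint's range is limited). The gripper opens to 88 mm and grips with 3 to 60 N. Pads are 20 mm wide; open, the fingers measure 115 mm over their backs; the gripper's body (75 mm by 178 mm) begins 61 mm behind the grasp point.
Start: joints at [-1.318, 0.359, 1.51, -0, 1.272, -0.115], TCP at [0.216, -0.56, 0.223] pointing down, gripper open.
Joint ranges: [-2.97, 2.97], [-1.01, 2.36], [0.21, 2.38], [-0.96, 4.11], [0.2, 2.71], [-2.98, 2.98]. Speed limits (rad/s): [2.39, 2.39, 3.14, 3.14, 3.14, 3.14].

### API

Orientations are given as [roll, pitch, yaw] about the fixed x, y, z axes, in that order (R = Rz(yaw) Ry(pitch) Rx(roll)).
In Python, from cell import * gives the robot as it stands. The module is installed in compiled form; this text tells all that it offers.
- The arm moves only by the shell command python3 -m handwheel 'ROWS' [OPENING]. ROWS is JSON, a list of rows, each a list of 6 numbers: the shift along the tool's x, y, z in mm, then the turn, a rotation vector about the tool's x, y, z in degrees. A call has 1 to 20 rows; each row shifts and turns the pose as measured when the row begins, along the tool's axes as they then stand; what a row does not reach is not made up. A row lasts 1/8 s, in which the tool goes at most 62.5 mm and 10.7 degrees, less where a joint would pass 70% of its speed; a pose out of reach is approached as far as the arm can. A call with a gripper value outside its range is refused whole. OPENING is the finger opening in mm, from 0 to 87.8, set as the call begins (- or left out, the last holds). The fingers move at their own pace and stop on an object; the grip force is fixed at half the most. Time passes only in rows, so rows that do not move let the fingers close. It gives the time, the measured TCP pose, the force and the opening at its end, in the units of the state.
- read_state(): the state, without advancing time (a new reading comes with each control period).
- get_image(name): name is "side" or "top" or "wrist"; returns a dict with "img" (480x640x3 uint8, red, green, blue), "fx", "fy", "cx", "cy" (pixels), "R" (3x3) and "t" (3): a world point X has camera coordinates R X + t; the wrist camera has in their place "T_tool_cam" (4x4, takes a point from camera to tool coordinates, whose origin is the TCP and whose axes are the flange's). Camera axes: x right, y down, z forward; pixel columns grow to the right and rows downward; lengths in m; the calibration is good to about 2 mm. A picture is of the moment at which its call begins: read the wrist's pose just before it. There is no depth.
- sign_off(): hands the job in, once; it reports no verdict.
The state is a dict: "time": time; "joint_pos": joint angles; "qd": joint speeds; "effort": joint torques, N m; "ee_pos": TCP position; "ee_rot": TCP orientation; "contact_force": force on the tool from outside, world axes, zero at the start; "wrist_torque": the same for the moment, N m; "grip_width": finger opening in m.
Only numpy, scipy, OpenCV 4.12 (cv2) and the standard library are available. Lean on these libraries where they do the work, as an engineer would, in place of code of your own. Each camera call takes 0.05 s, during which the arm holds its last target. There are 200 camera calls.

### The job

A slide carrier lies loose in the open entry of the slide reader's guide. Take the wooden push stick from its rest and, touching the carrier with the stick only, push it slowly along the narrow covered guide, past the drag of the spring leaf inside, until it bears on the hidden end stop; hold it pressed there for about a second with 12 to 15 N, and never push with more than 25 N, which would crack the slide. Then draw the stick out, leaving the carrier home against the stop, lay the stick back in the saddles of its rest the way it lay before, and disturb nothing else on the bench.

Things in the scene. Friction and masses are not known exactly. Their poses are not given: they have to be found in the camera images.
- loader: Fixed slide reader with its infeed guide, aluminium walls 6 mm thick on a dark base. Origin on the bench under the centre of the mouth of the covered guide; x = feed direction (level, into the reader), z up. Open entry trough from x=-135 to -35 mm, 52 mm wide inside, then funnelling to 30 mm at x=0; floor 20 mm, wall tops 35 mm above the bench. White housing 130 mm high from x=116 to 316 mm.
- mouth (a point): Centre of the covered guide's mouth, on the guide floor (20 mm above the bench), on the centre line. The covered guide runs straight into the reader from here, 30 mm wide, 15 mm high inside; cover 4 mm thick, clear for 62 mm, then metal. A rigid end stop across it, 86 to 114 mm from here, is clamped at a different depth each time, out of sight and not measured: it must be found by feel.
- leaf_mid (a point): Middle of a sprung steel leaf hidden in the guide, on its -y wall, from 30 to 84 mm beyond the mouth. It squeezes the carrier sideways: pushing past it takes a few newtons (some 2 to 7 N, friction varies), and a drag stays while the carrier is beside it, home position included.
- carrier_center (a point): Centre of the grey slide carrier, a flat bar 80 x 28 x 12 mm (x, y, z), 50 g, a glass slide on top. It starts flat in the open trough, askew and off the centre line, its long x axis roughly along the feed direction. Home, its front end bears on the end stop, and its near end is 6 to 34 mm inside the cover.
- carrier: The same carrier; origin at the centre of its underside.
- stick_grip (a point): Grip point of the wooden push stick: middle of its handle, half-way up. Handle 100 mm long (x), 22 mm wide (y), 24 mm high (z), reaching 55 mm behind and 45 mm ahead of this point. A blade 14 mm wide and 8 mm high runs from the handle's front 150 mm ahead (x), its underside flush with the handle's underside, 12 mm below this point. Whole stick 250 mm, 60 g. Lies level.
- stick_tip (a point): Middle of the blade's front end face: 195 mm ahead of the grip point (x) and 8 mm lower; the stick's underside is 4 mm lower still.
- stick: The same stick; origin on its underside, 65 mm ahead of the grip point.
- rest: Fixed grey rest: base plate 220 x 60 x 6 mm and two saddles 14 mm long, notch floors 26 mm above the bench, lips 10 mm high; blade saddle at x=70 mm, notch 26 mm wide; handle saddle at x=-100 mm, notch 32 mm wide. Origin on the bench below the stick's body origin; x from handle to blade. In place, the stick's grip point is at x=-65 mm, 38 mm above the bench, clear of the saddles.
- dropper: Bystander: amber dropper bottle, 32 mm across, 70 mm high; origin under its centre.
- beaker: Bystander: glass beaker, 56 mm across, 70 mm high; origin under its centre.
- jar: Bystander: white jar, 48 mm across, 60 mm high; origin under its centre.
- block: Bystander: aluminium block 70 x 50 x 30 mm; origin under its centre.
Things that resemble listed ones, but are neither listed nor needed, are in the scene too. There is more than one size of the rest; the one meant has the size given above. There is more than one size of the carrier; the job needs the larger.

How it is judged:
On the way, in this order (a step that is already met when the one before it is completed fails the run):
1. the stick pushes the carrier's front into the covered guide (x of carrier_center in the frame of loader above -0.035 m and contact force between stick and carrier above 0.2 N).
2. the stick holds the carrier pressed on the end stop (push over 9 N, at least 3 N of it on the stop) for 0.4 s (contact force between stick and carrier above 9 N and contact force between carrier and stop above 3 N), for 0.4 s.
At the end, for the whole second after the job is handed in: The carrier lies flat in the covered guide, its front end within 3 mm of the stop, and the stick lies released and at rest in both saddles of its rest, blade end as before (within 15 mm along and 10 mm across) (x of carrier_center in the frame of stop above -0.043 m and z of carrier_center in the frame of loader below 0.03 m and angle between the x axis of carrier and the x axis of loader, either way round below 0.09 rad and x of stick_grip in the frame of rest between -0.08 and -0.05 m and y of stick_grip in the frame of rest between -0.01 and 0.01 m and z of stick_grip in the frame of rest between 0.034 and 0.042 m and x of stick_tip in the frame of rest above 0.1 m and angle between stick_grip's own z axis and vertical below 0.15 rad and linear speed of each of stick, carrier below 0.02 m/s); the robot touches nothing.
It fails at once if the stick pushes the carrier with more than 25 N (contact force between stick and carrier above 25 N).
It fails at once if the fingers touch the carrier (contact force between the fingers and carrier above 0.5 N).
It fails at once if a bystander is moved by more than 15 mm (distance of any of dropper, beaker, jar, block from where it was at the start of the episode above 0.015 m).
It also fails if it takes over 72 s, if anything falls off the work surface, if the arm or the gripper's body presses on something with over 40 N, if the wrist force passes 120 N, or if a joint passes its speed limit or range.

## Working session

There is one attempt and no reset: what is moved stays moved. The work goes in short steps, Python scripts to look and compute and a shell command to move; the robot and the scene stay as the last step left them, time stands still between calls to the robot, and variables do not carry over. Pictures are saved under pics/ and viewed, about 8 in all and at most 12, crops included, and the job is handed in when it is done.

```bash
mkdir -p pics; ls
cat > h.py <<'E'
from cell import *
import numpy as np, cv2
from scipy.spatial.transform import Rotation as Ro
def snap(n,f):
    s=read_state(); d=get_image(n); cv2.imwrite('pics/'+f,d['img'][:,:,::-1])
    if 'T_tool_cam' in d:
        T=np.eye(4);T[:3,:3]=Ro.from_euler('xyz',s['ee_rot']).as_matrix();T[:3,3]=s['ee_pos']
        C=np.linalg.inv(T@np.array(d['T_tool_cam']));d['R'],d['t']=C[:3,:3],C[:3,3]
    np.savez('pics/'+f[:-4]+'.npz',**{k:np.array(d[k],float) for k in('fx','fy','cx','cy','R','t')})
    return d
def ray(f,u,v,z):
    d=np.load('pics/'+f[:-4]+'.npz');r=d['R'].T@np.array([(u-d['cx'])/d['fx'],(v-d['cy'])/d['fy'],1]);c=-d['R'].T@d['t']
    return c+r*(z-c[2])/r[2]
def proj(f,X):
    d=np.load('pics/'+f[:-4]+'.npz');p=d['R']@np.array(X)+d['t'];return d['fx']*p[0]/p[2]+d['cx'],d['fy']*p[1]/p[2]+d['cy']
E
python3 - <<'E'
from h import *
print(read_state())
for n in('top','side'):
    snap(n,n+'.png')
E
```

```text
pics
{'time': 0.0, 'joint_pos': array([-1.31808602e+00,  3.59476897e-01,  1.51140445e+00, -5.06425482e-05,
        1.27249885e+00, -1.15099263e-01]), 'qd': array([-1.87679511e-06, -4.55103281e-05, -8.35320033e-04,  1.75593606e-03,
       -4.61915161e-04, -7.78405872e-04]), 'effort': array([ 2.79036954e-07, -5.15380919e+01, -2.70722812e+01,  6.77867210e-02,
        3.51323385e-02, -1.25827605e-04]), 'ee_pos': array([ 0.21554868, -0.55921872,  0.22183698]), 'ee_rot': array([-3.13981139e+00, -1.57231029e-04,  3.67824352e-01]), 'contact_force': array([-0.0223103 , -0.16650869, -0.10607973]), 'wrist_torque': array([ 0.03679043, -0.00394183, -0.01594323]), 'grip_width': 0.08805253678663758}
```

View pics/top.png

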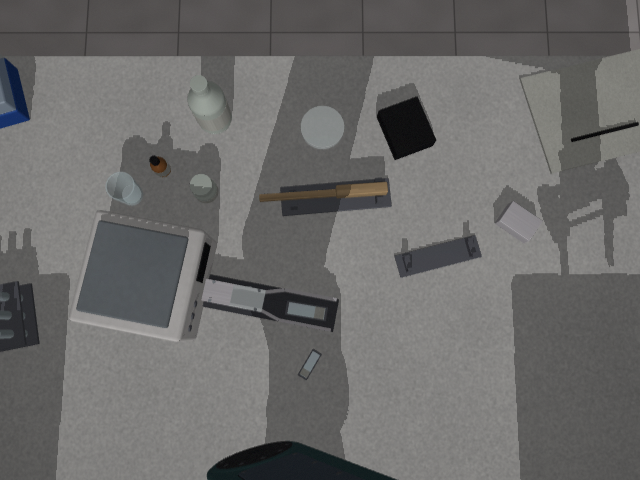

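View pics/side.png

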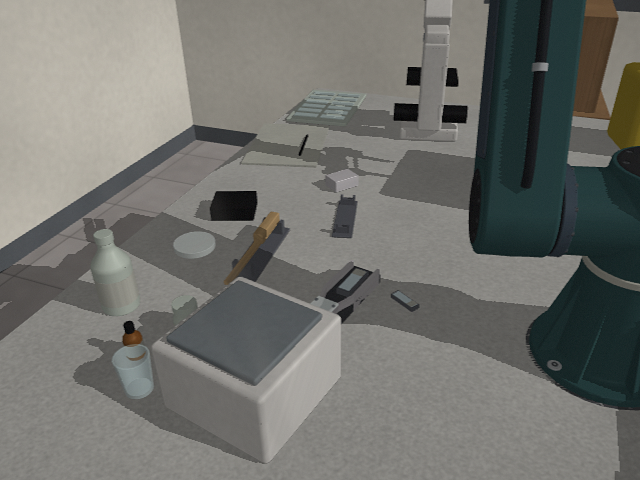

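The top view shows the stick at about (260..388, 190), blade to the left; the loader mouth at about (265,300), feeding left; and the carrier in the trough near (306,310). The side view agrees. Next I'll take an enlarged crop.

Run:
```python
from h import *
im=cv2.imread('pics/top.png')[170:340,190:400]
cv2.imwrite('pics/c1.png',cv2.resize(im,None,fx=3.5,fy=3.5,interpolation=cv2.INTER_CUBIC))
for p in [(0,0,0),(.5,0,0),(.5,.3,0)]: print(proj('top.png',p))
```

```text
(np.float64(300.801541826883), np.float64(554.7816061301422))
(np.float64(302.03549250582296), np.float64(282.94784206920696))
(np.float64(149.95577312530568), np.float64(282.7706420665728))
```

View pics/c1.png

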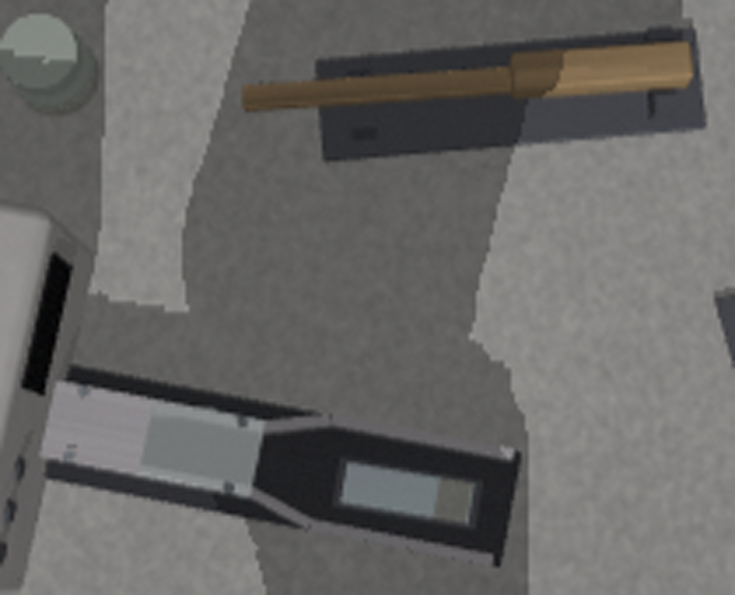

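```bash
python3 - <<'E'
from h import *
def P(x,y,z): return ray('top.png',190+(x+.5)/3.5-.5,170+(y+.5)/3.5-.5,z)
pts=dict(hr=(692,64,.05),hf=(512,75,.05),tip=(244,98,.034),cA=(343,460,.032),cB=(480,481,.032),cC=(474,524,.032),cD=(337,503,.032),
funL=(330,415,.035),funR=(306,525,.035),coverL=(264,422,.039),coverR=(250,492,.039),endL=(518,453,.03),endR=(499,562,.03))
for k,v in pts.items(): pts[k]=P(*v);print(k,pts[k].round(4))
p=pts
def ang(a,b): d=p[b]-p[a];return np.degrees(np.arctan2(d[1],d[0])),np.linalg.norm(d[:2])
print('stick',ang('hr','hf'),ang('hr','tip'));print('car',ang('cB','cA'),ang('cC','cD'),ang('cA','cD'),sum(p['c'+k] for k in'ABCD')/4)
print('loader',ang('endL','funL'),ang('endR','funR'),ang('endR','endL'))
E
python3 -m handwheel '[[0,0,0,0,0,0]]' 60
```

```text
hr [ 0.6792 -0.1647  0.05  ]
hf [ 0.6729 -0.0657  0.05  ]
tip [0.6638 0.0833 0.034 ]
cA [0.4626 0.0264 0.032 ]
cB [ 0.4513 -0.048   0.032 ]
cC [ 0.4282 -0.0447  0.032 ]
cD [0.4394 0.0295 0.032 ]
funL [0.4868 0.0335 0.035 ]
funR [0.4275 0.0459 0.035 ]
coverL [0.4827 0.069  0.039 ]
coverR [0.445 0.076 0.039]
endL [ 0.4666 -0.0687  0.03  ]
endR [ 0.4079 -0.0582  0.03  ]
stick (np.float64(93.63300055853546), np.float64(0.09925371445318958)) (np.float64(93.53530743470093), np.float64(0.24844549605517774))
car (np.float64(81.39051774658036), np.float64(0.07524464753428693)) (np.float64(81.42301187285985), np.float64(0.07499541483701887)) (np.float64(172.5107971090551), np.float64(0.023425613046540155)) [ 0.4453699  -0.00918371  0.032     ]
loader (np.float64(78.8321197273061), np.float64(0.10425645966541466)) (np.float64(79.34524190093248), np.float64(0.10592588528850347)) (np.float64(-10.190126555836269), np.float64(0.05968642153284834))
time: 0.22
ee_pos: [0.2155, -0.559, 0.2215]
ee_rot: [-3.139, -0.0, 0.368]
contact_force: [0.0, 0.6, 0.1]
grip_width: 0.081
```

```bash
python3 -m handwheel '[[54,-23,0,0,0,0],[54,-23,0,0,0,0],[54,-23,0,0,0,0],[54,-23,0,0,0,0],[54,-23,0,0,0,0],[54,-23,0,0,0,0],[54,-23,0,0,0,0],[54,-23,0,0,0,0],[54,-23,0,0,0,0],[54,-23,0,0,0,0],[54,-23,0,0,0,0],[0,0,0,0,0,-10.4],[0,0,0,0,0,-10.4],[0,0,0,0,0,-10.4],[0,0,0,0,0,-10.4],[0,0,0,0,0,-10.4],[0,0,0,0,0,-10.4],[0,0,0,0,0,-10.4],[0,0,0,0,0,0]]' 60
cat >> h.py <<'E'
def go(x,y,z,yaw):
    s=read_state();R=Ro.from_euler('xyz',s['ee_rot']);G=Ro.from_euler('xyz',[np.pi,0,np.radians(yaw)])
    print('pos',s['ee_pos'].round(4),'rot',np.degrees(s['ee_rot']).round(2),'F',s['contact_force'].round(1),'t',round(s['time'],2))
    print('shift mm',(1000*R.inv().apply(np.array([x,y,z])-s['ee_pos'])).round(1),'turn deg',(R.inv()*G).as_rotvec(degrees=True).round(2))
E
python3 - <<'E'
from h import *
go(.6757,-.1098,.15,93.6)
E
```

```text
time: 2.6
ee_pos: [0.6932, -0.0945, 0.2158]
ee_rot: [-3.136, -0.003, 1.671]
contact_force: [-0.7, 0.8, -0.4]
grip_width: 0.0598
pos [ 0.6932 -0.0945  0.2158] rot [-179.68   -0.18   95.73] F [-0.7  0.8 -0.4] t 2.6
shift mm [-13.7 -18.5  65.9] turn deg [-0.33 -0.17  2.13]
```

```bash
python3 -m handwheel '[[-14,-18,10,-0.3,-0.2,2.1],[0,0,0,0,0,0]]' 60
python3 - <<'E'
from h import *
go(.6757,-.1098,.15,93.6)
snap('wrist','w1.png')
for p in [(.6757,-.1098,.05),(.6638,.0833,.034),(.6792,-.1647,.05)]: print(proj('w1.png',p))
E
```

```text
time: 2.85
ee_pos: [0.6764, -0.1101, 0.2054]
ee_rot: [-3.141, 0.0, 1.626]
contact_force: [0.6, 0.6, -0.1]
grip_width: 0.0604
pos [ 0.6764 -0.1101  0.2054] rot [-1.7997e+02  2.0000e-02  9.3170e+01] F [ 0.6  0.6 -0.1] t 2.85
shift mm [ 0.4 -0.7 55.4] turn deg [-0.03  0.02 -0.43]
(np.float64(316.07315707692453), np.float64(214.97772865846187))
(np.float64(314.6898880971228), np.float64(-56.93228820514926))
(np.float64(316.54551328424446), np.float64(279.9925572306318))
```

View pics/w1.png

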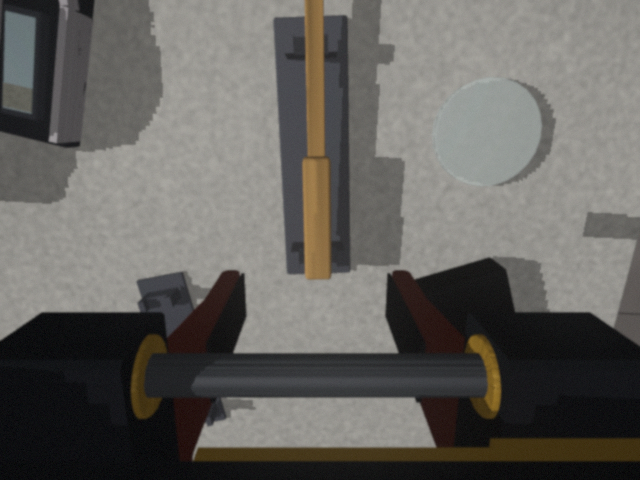

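The wrist view shows the handle from (315,158) to (318,279), which matches the prediction (grip at 316,215). Now descend and grip.

```bash
python3 -m handwheel '[[0,-0.5,50,0,0,-0.3],[0,0,50,0,0,0],[0,0,40,0,0,0],[0,0,25,0,0,0],[0,0,10,0,0,0],[0,0,5,0,0,0],[0,0,0,0,0,0]]' 60
python3 - <<'E'
from h import *
go(.6757,-.1098,.021,93.6)
E
```

```text
time: 3.78
ee_pos: [0.6884, -0.1079, 0.0269]
ee_rot: [3.126, 0.002, 1.627]
contact_force: [0.1, -0.1, 0.2]
grip_width: 0.06
pos [ 0.6884 -0.1079  0.0269] rot [1.791e+02 1.200e-01 9.319e+01] F [ 0.1 -0.1  0.2] t 3.77
shift mm [ -1.2 -12.9   5.7] turn deg [ 0.9   0.12 -0.41]
```

```bash
python3 -m handwheel '[[-1,-12,3,0.9,0.1,-0.4],[0,0,2,0,0,0],[0,0,0,0,0,0]]' 60
python3 - <<'E'
from h import *
go(.6757,-.1098,.021,93.6)
E
```

```text
time: 4.15
ee_pos: [0.6773, -0.1102, 0.0241]
ee_rot: [3.139, 0.001, 1.634]
contact_force: [0.6, 0.3, 0.0]
grip_width: 0.06
pos [ 0.6773 -0.1102  0.0241] rot [1.7985e+02 8.0000e-02 9.3600e+01] F [0.6 0.3 0. ] t 4.15
shift mm [ 0.5 -1.6  3.1] turn deg [ 0.15  0.08 -0.  ]
```

```bash
python3 -m handwheel '[[0.5,-1.6,3,0.1,0,0],[0,0,0.5,0,0,0],[0,0,0,0,0,0]]' 60
python3 - <<'E'
from h import *
go(.6757,-.1098,.021,93.6)
E
python3 -m handwheel '[[0,0,0,0,0,0],[0,0,0,0,0,0],[0,0,0,0,0,0],[0,0,0,0,0,0],[0,0,0,0,0,0],[0,0,0,0,0,0],[0,0,0,0,0,0],[0,0,0,0,0,0]]' 0
python3 - <<'E'
from h import *
go(.6757,-.1098,.021,93.6)
E
```

```text
time: 4.53
ee_pos: [0.6759, -0.1099, 0.0208]
ee_rot: [3.14, 0.002, 1.633]
contact_force: [0.6, -0.2, 0.9]
grip_width: 0.06
pos [ 0.6759 -0.1099  0.0208] rot [1.7991e+02 1.0000e-01 9.3590e+01] F [ 0.6 -0.2  0.9] t 4.53
shift mm [ 0.1 -0.2 -0.2] turn deg [ 0.09  0.1  -0.01]
time: 5.52
ee_pos: [0.6762, -0.1099, 0.0208]
ee_rot: [3.14, 0.002, 1.633]
contact_force: [-0.2, -0.8, 0.1]
grip_width: 0.0215
pos [ 0.6762 -0.1099  0.0208] rot [1.7989e+02 1.0000e-01 9.3590e+01] F [-0.2 -0.8  0.1] t 5.53
shift mm [ 0.1 -0.5 -0.2] turn deg [ 0.11  0.1  -0.01]
```

```bash
python3 -m handwheel '[[0,0,-8,0,0,0],[0,0,-15,0,0,0],[0,0,-25,0,0,0],[0,0,-25,0,0,0],[-15,-32,0,0,0,0],[-17,-36,0,0,0,0],[-17,-36,0,0,0,0],[-17,-36,0,0,0,0],[-17,-36,0,0,0,0],[-17,-36,0,0,0,0],[-17,-36,0,0,0,0],[-17,-36,0,0,0,0],[0,0,0,0,0,4.8],[0,0,0,0,0,4.8],[0,0,0,0,0,4.8],[0,0,0,0,0,0]]' 0
python3 - <<'E'
from h import *
go(.399,-.265,.08,79.2)
E
```

```text
time: 7.52
ee_pos: [0.3989, -0.2697, 0.112]
ee_rot: [3.118, 0.01, 1.376]
contact_force: [0.1, -0.4, -0.3]
grip_width: 0.0219
pos [ 0.3989 -0.2697  0.112 ] rot [178.62   0.57  78.82] F [ 0.1 -0.4 -0.3] t 7.53
shift mm [ 5.  -1.5 31.9] turn deg [ 1.38  0.57 -0.38]
```

```bash
python3 -m handwheel '[[0,-1.5,20,1.4,0.6,-0.4],[0,0,10,0,0,0],[0,0,0,0,0,0]]' 0
python3 - <<'E'
from h import *
go(.399,-.265,.0175,79.2)
snap('wrist','w2.png')
im=cv2.imread('pics/w2.png')
T=read_state()['ee_pos']
print('tip top pred',proj('w2.png',T+[.195*np.cos(1.382),.195*np.sin(1.382),.0132]))
cv2.imwrite('pics/w2c.png',cv2.resize(im[0:300,180:500],None,fx=2,fy=2,interpolation=cv2.INTER_CUBIC))
E
```

```text
time: 7.9
ee_pos: [0.3989, -0.2704, 0.0832]
ee_rot: [3.139, 0.001, 1.387]
contact_force: [-0.2, -0.1, -1.7]
grip_width: 0.0215
pos [ 0.3989 -0.2704  0.0832] rot [1.7986e+02 7.0000e-02 7.9500e+01] F [-0.2 -0.1 -1.7] t 7.9
shift mm [ 5.5 -1.  65.7] turn deg [0.14 0.07 0.3 ]
tip top pred (np.float64(324.98329525959497), np.float64(-354.0843749643868))
```

View pics/w2c.png

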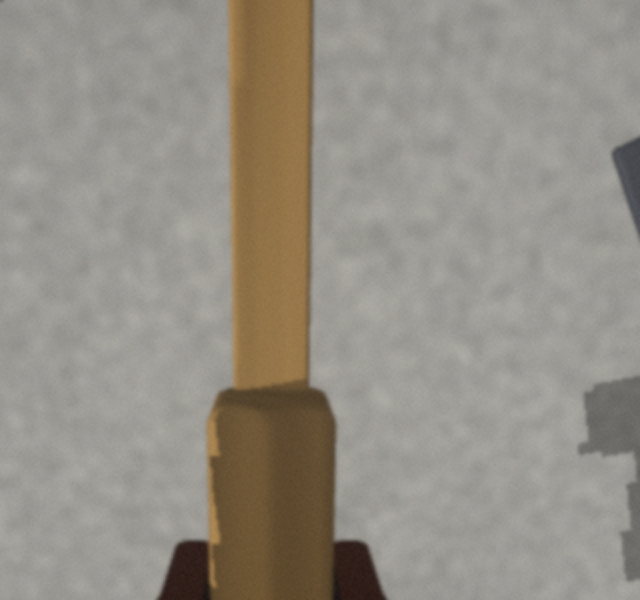

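```bash
python3 -m handwheel '[[0,-1,15,0.1,0,0.3],[0,-1,15,0,0,0],[0,-1,15,0,0,0],[0,0,10,0,0,0],[0,0,5,0,0,0],[0,0,2,0,0,0],[0,0,0,0,0,0]]' 0
python3 - <<'E'
from h import *
go(.399,-.2695,.0175,79.2)
snap('top','t2.png')
im=cv2.imread('pics/t2.png')[230:350,190:400]
cv2.imwrite('pics/t2c.png',cv2.resize(im,None,fx=3.8,fy=3.8,interpolation=cv2.INTER_CUBIC))
E
```

```text
time: 8.82
ee_pos: [0.3968, -0.2707, 0.019]
ee_rot: [3.138, 0.003, 1.382]
contact_force: [0.2, 0.0, -0.7]
grip_width: 0.0218
pos [ 0.3968 -0.2707  0.019 ] rot [179.79   0.18  79.2 ] F [ 0.2  0.  -0.7] t 8.82
shift mm [1.6 1.9 1.5] turn deg [ 0.21  0.18 -0.  ]
```

View pics/t2c.png

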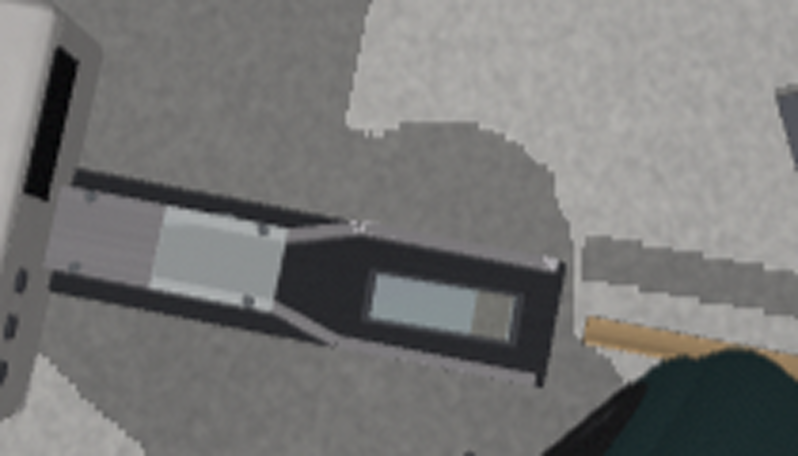

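The blade tip is at (585,331) in the crop, just behind the open trough end (553,323). The carrier spans (367,295) to (517,317).

Run:
```python
from h import *
def P(x,y,z): return ray('t2.png',190+(x+.5)/3.8-.5,230+(y+.5)/3.8-.5,z)
c0=P(281,267,.039);c1=P(156.5,245,.039);e=P(553,324,.02);tip=P(585,331,.032)
a=lambda p,q:(np.degrees(np.arctan2(*(q-p)[1::-1])),np.linalg.norm((q-p)[:2]))
print(c0,c1,e,tip);print(a(c0,c1),a(e,c0),a(e,c1))
y=np.radians(a(e,c0)[0]);d=np.array([np.cos(y),np.sin(y)]);n=np.array([-d[1],d[0]])
for nm,p in dict(tip=tip,A=P(371,271,.032),B=P(521,293,.032),C=P(513,341,.032),D=P(363,318,.032),wl=P(352,228,.035),wr=P(336,345,.035)).items():
    q=(p-c0)[:2];print(nm,q@d,q@n)
s=read_state();t=s['ee_pos'][:2]+.195*np.array([np.cos(s['ee_rot'][2]),np.sin(s['ee_rot'][2])]);print('tip kin',t,(t-c0[:2])@d,(t-c0[:2])@n)
```

```text
[0.46437329 0.07155364 0.039     ] [0.47522615 0.13373483 0.039     ] [ 0.43694446 -0.06424219  0.02      ] [ 0.43315438 -0.07971359  0.032     ]
(np.float64(80.09954241632985), np.float64(0.06312118687475148)) (np.float64(78.58070744655032), np.float64(0.1385382554065464)) (np.float64(79.05610190333856), np.float64(0.20164420655373647))
tip -0.15445377800646615 0.0006519049862249311
A -0.043828291057720806 -0.0072775674876585225
B -0.11952386815154695 -0.011481417384827206
C -0.12028200282982437 0.012647106967507685
D -0.04474244405102448 0.016394208640278084
wl -0.030265154176987163 -0.02625550712151974
wr -0.03454791043888748 0.032158545889882206
tip kin [ 0.43341921 -0.07917931] -0.15387764753611902 0.0004981008067556673
```

```bash
python3 -m handwheel '[[3,0,1.2,0.2,0.2,0],[4,0,0,0,0,0],[4,0,0,0,0,0],[4,0,0,0,0,0],[4,0,0,0,0,0],[4,0,0,0,0,0]]' 0
cat >> h.py <<'E'
M=np.array([.4644,.0725]);Y=79.2
def st():
    s=read_state();a=np.radians(Y);d=np.array([np.cos(a),np.sin(a)]);n=np.array([-d[1],d[0]])
    y=s['ee_rot'][2];t=s['ee_pos'][:2]+.195*np.array([np.cos(y),np.sin(y)]);f=s['contact_force']
    print('tip s %.1f lat %.1f z %.1f'%(1e3*(t-M)@d,1e3*(t-M)@n,1e3*s['ee_pos'][2]),'rot',np.degrees(s['ee_rot']).round(2),'Fax %.1f Flat %.1f Fz %.1f'%(f[:2]@d,f[:2]@n,f[2]),'tq',s['wrist_torque'].round(2),'w',round(s['grip_width'],4),'t',round(s['time'],2))
E
python3 -c 'from h import *;st()'
```

```text
time: 9.62
ee_pos: [0.4021, -0.247, 0.0187]
ee_rot: [3.14, 0.0, 1.382]
contact_force: [-0.6, 0.3, -0.6]
grip_width: 0.0223
tip s -130.6 lat 1.3 z 18.7 rot [1.799e+02 2.000e-02 7.920e+01] Fax 0.2 Flat 0.7 Fz -0.6 tq [-0.05 -0.07 -0.02] w 0.0223 t 9.62
```

```bash
python3 -m handwheel '[[4,0.3,0.7,0,0,0],[4,0.3,0.5,0,0,0],[4,0,0.2,0,0,0],[4,0,0.2,0,0,0],[4,0,0,0,0,0],[4,0,0,0,0,0],[4,0,0,0,0,0],[4,0,0,0,0,0]]' 0
python3 -c 'from h import *;st()'
```

```text
time: 10.62
ee_pos: [0.4094, -0.2139, 0.0171]
ee_rot: [3.139, 0.001, 1.382]
contact_force: [-0.6, -0.9, 0.3]
grip_width: 0.0217
tip s -96.7 lat 0.3 z 17.1 rot [1.7986e+02 6.0000e-02 7.9200e+01] Fax -1.0 Flat 0.4 Fz 0.3 tq [-0.09 -0.05 -0.04] w 0.0217 t 10.62
```

```bash
python3 -m handwheel '[[3,0,0,0,0,0],[3,0,0,0,0,0],[3,0,0,0,0,0],[3,0,0,0,0,0],[3,0,0,0,0,0],[3,0,0,0,0,0],[3,0,0,0,0,0],[3,0,0,0,0,0],[3,0,0,0,0,0],[3,0,0,0,0,0]]' 0
python3 -c 'from h import *;st()'
```

```text
time: 11.88
ee_pos: [0.4156, -0.1825, 0.0171]
ee_rot: [3.139, 0.001, 1.382]
contact_force: [-1.1, -1.4, 0.2]
grip_width: 0.022
tip s -64.6 lat 0.2 z 17.1 rot [1.7985e+02 6.0000e-02 7.9200e+01] Fax -1.6 Flat 0.8 Fz 0.2 tq [-0.04 -0.05 -0.01] w 0.022 t 11.88
```

```bash
python3 -m handwheel '[[2,0,0,0,0,0],[2,0,0,0,0,0],[2,0,0,0,0,0],[2,0,0,0,0,0],[2,0,0,0,0,0],[2,0,0,0,0,0],[2,0,0,0,0,0],[2,0,0,0,0,0],[2,0,0,0,0,0]]' 0
python3 -c 'from h import *;st()'
python3 -m handwheel '[[2,0,0,0,0,0],[2,0,0,0,0,0],[2,0,0,0,0,0],[2,0,0,0,0,0],[2,0,0,0,0,0]]' 0
python3 -c 'from h import *;st()'
```

```text
time: 13.0
ee_pos: [0.4192, -0.1635, 0.0171]
ee_rot: [3.139, 0.001, 1.382]
contact_force: [0.2, -0.4, -0.1]
grip_width: 0.0219
tip s -45.3 lat 0.2 z 17.1 rot [1.7984e+02 7.0000e-02 7.9200e+01] Fax -0.4 Flat -0.3 Fz -0.1 tq [-0.15 -0.07 -0.02] w 0.0219 t 13.0
time: 13.62
ee_pos: [0.4212, -0.153, 0.0171]
ee_rot: [3.139, 0.001, 1.382]
contact_force: [-0.4, -1.5, -0.4]
grip_width: 0.0214
tip s -34.6 lat 0.2 z 17.1 rot [1.7984e+02 7.0000e-02 7.9200e+01] Fax -1.6 Flat 0.1 Fz -0.4 tq [-0.11 -0.09 -0.01] w 0.0214 t 13.62
```

```bash
python3 -m handwheel '[[2,0,0,0,0,0],[2,0,0,0,0,0],[2,0,0,0,0,0],[2,0,0,0,0,0],[2,0,0,0,0,0]]' 0
python3 -c 'from h import *;st()'
python3 -m handwheel '[[2,0,0,0,0,0],[2,0,0,0,0,0],[2,0,0,0,0,0],[2,0,0,0,0,0],[2,0,0,0,0,0]]' 0
python3 -c 'from h import *;st()'
python3 -m handwheel '[[1.5,0,0,0,0,0],[1.5,0,0,0,0,0],[1.5,0,0,0,0,0],[1.5,0,0,0,0,0]]' 0
python3 -c 'from h import *;st()'
```

```text
time: 14.25
ee_pos: [0.4232, -0.1425, 0.0171]
ee_rot: [3.139, 0.001, 1.382]
contact_force: [0.0, -0.7, -0.6]
grip_width: 0.0216
tip s -23.9 lat 0.2 z 17.1 rot [1.7985e+02 7.0000e-02 7.9200e+01] Fax -0.7 Flat -0.2 Fz -0.6 tq [-0.22 -0.02 -0.04] w 0.0216 t 14.25
time: 14.88
ee_pos: [0.4279, -0.1375, 0.0181]
ee_rot: [3.133, 0.009, 1.387]
contact_force: [-1.9, -7.9, 1.0]
grip_width: 0.0221
tip s -18.1 lat -2.5 z 18.1 rot [179.49   0.52  79.49] Fax -8.1 Flat 0.3 Fz 1.0 tq [-0.99  0.28  0.06] w 0.0221 t 14.88
time: 15.38
ee_pos: [0.4303, -0.1362, 0.0192]
ee_rot: [3.129, 0.016, 1.394]
contact_force: [-3.4, -8.3, 2.2]
grip_width: 0.0221
tip s -16.4 lat -3.4 z 19.2 rot [179.3    0.94  79.85] Fax -8.8 Flat 1.8 Fz 2.2 tq [-0.97  0.33  0.29] w 0.0221 t 15.38
```

```bash
python3 -m handwheel '[[1.5,-2,1,0.3,0.5,0.3],[1.5,-1.5,0.8,0.2,0.4,0.3]]' 0
python3 -c 'from h import *;st()'
```

```text
time: 15.62
ee_pos: [0.4282, -0.1346, 0.0177]
ee_rot: [3.136, 0.004, 1.386]
contact_force: [-0.6, -5.2, -0.4]
grip_width: 0.0218
tip s -15.2 lat -2.6 z 17.7 rot [179.69   0.2   79.39] Fax -5.2 Flat -0.4 Fz -0.4 tq [-0.96  0.17  0.06] w 0.0218 t 15.62
```

```bash
python3 -m handwheel '[[2,-1.5,0.5,0.2,0.2,0.2],[2,-1,0.3,0.1,0.1,0.1],[2,-0.8,0.3,0.1,0.1,0.1]]' 0
python3 -c 'from h import *;st()'
python3 -m handwheel '[[2.3,-0.8,0.3,0.1,0.1,0.1],[2.3,-0.8,0.3,0.1,0.1,0.1],[2.3,-0.8,0.3,0.1,0.1,0.1]]' 0
python3 -c 'from h import *;st()'
```

```text
time: 16.0
ee_pos: [0.4272, -0.1308, 0.0169]
ee_rot: [3.14, 0.0, 1.381]
contact_force: [-0.1, -5.9, -0.0]
grip_width: 0.0219
tip s -11.7 lat -1.9 z 16.9 rot [1.7993e+02 2.0000e-02 7.9100e+01] Fax -5.9 Flat -1.0 Fz -0.0 tq [-0.94  0.13  0.04] w 0.0219 t 16.0
time: 16.38
ee_pos: [0.4272, -0.126, 0.0164]
ee_rot: [-3.14, -0.001, 1.378]
contact_force: [-1.9, -6.2, 0.6]
grip_width: 0.0216
tip s -7.0 lat -1.5 z 16.4 rot [-1.799e+02 -6.000e-02  7.895e+01] Fax -6.5 Flat 0.7 Fz 0.6 tq [-0.82  0.15  0.1 ] w 0.0216 t 16.38
```

```bash
python3 -m handwheel '[[2.3,-0.7,-0.1,0,0,-0.1],[2.3,-0.6,-0.1,0,0,-0.1],[2.3,-0.5,0,0,0,-0.1]]' 0
python3 -c 'from h import *;st()'
python3 -m handwheel '[[2.3,-0.5,0.1,0,0.1,0],[2.3,-0.5,0.1,0,0.1,0],[2.3,-0.5,0.1,0,0.1,0]]' 0
python3 -c 'from h import *;st()'
```

```text
time: 16.75
ee_pos: [0.428, -0.1215, 0.0171]
ee_rot: [3.14, 0.003, 1.386]
contact_force: [-1.5, -5.9, 0.3]
grip_width: 0.0219
tip s -2.4 lat 0.0 z 17.1 rot [1.7992e+02 1.7000e-01 7.9390e+01] Fax -6.1 Flat 0.4 Fz 0.3 tq [-0.93  0.14 -0.01] w 0.0219 t 16.75
time: 17.12
ee_pos: [0.4294, -0.117, 0.0173]
ee_rot: [3.137, 0.002, 1.388]
contact_force: [-1.1, -6.0, -0.3]
grip_width: 0.0219
tip s 2.3 lat -0.0 z 17.3 rot [1.7973e+02 9.0000e-02 7.9510e+01] Fax -6.1 Flat -0.1 Fz -0.3 tq [-0.97  0.12  0.01] w 0.0219 t 17.12
```

```bash
for i in 1 2 3; do python3 -m handwheel '[[2.3,-0.5,0.2,0.1,0.1,0.1],[2.3,-0.5,0.2,0.1,0.1,0.1],[2.3,-0.5,0.2,0,0.1,0.1]]' 0 >/dev/null
python3 -c 'from h import *;st()';done
```

```text
tip s 7.3 lat -0.1 z 16.9 rot [ 1.7983e+02 -2.0000e-02  7.9340e+01] Fax -6.0 Flat 0.2 Fz -0.5 tq [-0.93  0.14  0.05] w 0.0218 t 17.5
tip s 12.4 lat 0.0 z 16.5 rot [ 1.7996e+02 -1.3000e-01  7.9180e+01] Fax -6.2 Flat 0.7 Fz -0.4 tq [-0.87  0.16  0.06] w 0.022 t 17.88
tip s 17.5 lat 0.0 z 16.1 rot [-179.93   -0.24   79.02] Fax -5.8 Flat 0.3 Fz -1.3 tq [-0.92  0.12  0.07] w 0.0217 t 18.25
```

```bash
for i in 1 2; do python3 -m handwheel '[[2.3,-0.5,-0.2,0,-0.1,-0.1],[2.3,-0.5,-0.1,0,-0.1,0],[2.3,-0.5,-0.1,0,0,0]]' 0 >/dev/null
python3 -c 'from h import *;st()';done
```

```text
tip s 22.2 lat 0.1 z 17.0 rot [179.87   0.18  79.21] Fax -6.7 Flat -0.3 Fz 0.7 tq [-0.89  0.1  -0.02] w 0.0216 t 18.62
tip s 26.7 lat 0.0 z 18.1 rot [179.65   0.61  79.41] Fax -7.7 Flat 0.6 Fz 1.8 tq [-0.82  0.14 -0.03] w 0.0219 t 19.0
```

```bash
for i in 1 2; do python3 -m handwheel '[[2.2,-0.5,0.6,0.2,0.3,0.1],[2.2,-0.5,0.3,0.1,0.2,0.1]]' 0 >/dev/null
python3 -c 'from h import *;st()';done
```

```text
tip s 27.6 lat -0.6 z 17.9 rot [179.77   0.45  79.49] Fax -18.8 Flat 0.6 Fz 1.0 tq [-2.75  0.68  0.25] w 0.0219 t 19.25
tip s 27.5 lat -0.6 z 17.5 rot [179.95   0.35  79.62] Fax -15.1 Flat 2.0 Fz 2.3 tq [-2.3   0.61  0.23] w 0.0217 t 19.5
```

```bash
python3 -m handwheel '[[1.7,-0.5,0.2,0,0.1,0.1]]' 0 >/dev/null
python3 -c 'from h import *;st()'
```

```text
tip s 27.5 lat -0.5 z 17.5 rot [179.91   0.4   79.64] Fax -11.9 Flat 1.9 Fz 1.9 tq [-1.5   0.45  0.21] w 0.0218 t 19.62
```

```bash
python3 -m handwheel '[[2,-0.5,0.2,0,0.1,0.1],[2,-0.5,0.2,0,0.1,0.1]]' 0 >/dev/null
python3 -c 'from h import *;st()';for i in 1 2 3; do python3 -m handwheel '[[2,-0.5,0.3,0,0.2,0.1],[2,-0.5,0.3,0,0.2,0.1]]' 0 >/dev/null
python3 -c 'from h import *;st()';done
```

```text
tip s 27.6 lat -0.6 z 17.7 rot [179.8    0.56  79.71] Fax -14.5 Flat 1.0 Fz 2.6 tq [-2.04  0.54  0.23] w 0.0216 t 19.88
tip s 27.6 lat -0.6 z 17.6 rot [179.67   0.51  79.8 ] Fax -14.5 Flat 1.2 Fz 1.8 tq [-2.08  0.55  0.19] w 0.0219 t 20.12
tip s 27.6 lat -0.6 z 17.6 rot [179.56   0.46  79.88] Fax -14.8 Flat 1.2 Fz 1.9 tq [-2.1   0.51  0.22] w 0.0219 t 20.38
tip s 27.6 lat -0.6 z 17.5 rot [179.45   0.41  79.95] Fax -14.9 Flat 1.0 Fz 1.2 tq [-2.11  0.6   0.23] w 0.0218 t 20.62
```

```bash
python3 -m handwheel '[[-3,0,0,0.2,0.2,0.2],[-5,0,0,0,0,0.2],[-6,0,0,0,0,0.2],[-6,0,0,0,0,0],[-8,0,0,0,0,0],[-8,0,0,0,0,0]]' 0 >/dev/null
python3 -c 'from h import *;st()'
```

```text
tip s -9.7 lat -2.1 z 17.3 rot [1.7973e+02 1.5000e-01 7.9330e+01] Fax 0.4 Flat -0.1 Fz -1.3 tq [-0.09 -0.08 -0.  ] w 0.0221 t 21.38
```

```bash
python3 -m handwheel '[[-10,-1,0,0.2,0.1,0.1],[-12,-0.5,0,0,0,0],[-12,0,0,0,0,0],[-12,0,0,0,0,0],[-12,0,0,0,0,0],[-12,0,0,0,0,0],[-12,0,0,0,0,0],[-12,0,0,0,0,0],[-12,0,0,0,0,0],[-12,0,0,0,0,0],[-12,0,0,0,0,0],[-12,0,0,0,0,0],[0,0,0,0,0,0]]' 0 >/dev/null
python3 -c 'from h import *;st();go(.399,-.27,.1,93.6)'
```

```text
tip s -163.4 lat -1.5 z 17.5 rot [1.7989e+02 8.0000e-02 7.9130e+01] Fax 0.6 Flat 0.7 Fz -0.6 tq [-0.02 -0.02  0.02] w 0.0218 t 23.0
pos [ 0.3985 -0.2798  0.0175] rot [1.7989e+02 8.0000e-02 7.9130e+01] F [-0.5  0.7 -0.6] t 23.0
shift mm [  9.6  -1.2 -82.5] turn deg [  0.1    0.09 -14.47]
```

```bash
python3 -m handwheel '[[0,0,-15,0,0,0],[0,0,-25,0,0,0],[0,0,-25,0,0,0],[0,0,-20,0,0,0],[0,0,0,0,0,-4.8],[0,0,0,0,0,-4.8],[0,0,0,0,0,-4.8],[19,36,0,0,0,0],[19,36,0,0,0,0],[19,36,0,0,0,0],[19,36,0,0,0,0],[19,36,0,0,0,0],[19,36,0,0,0,0],[19,36,0,0,0,0],[17,32,0,0,0,0],[0,0,0,0,0,0]]' 0 >/dev/null
python3 - <<'E'
from h import *
st();go(.6761,-.11,.06,93.6)
snap('wrist','w3.png');snap('top','t3.png')
a=cv2.imread('pics/w2.png')[0:300,180:500];b=cv2.imread('pics/w3.png')[0:300,180:500];c=cv2.imread('pics/t3.png')[255:345,190:350]
cv2.imwrite('pics/m3.png',np.vstack([np.hstack([a,b]),cv2.resize(c,(640,300))[:, :]]))
E
```

```text
tip s 64.3 lat -189.4 z 121.6 rot [179.64   0.19  94.44] Fax -1.2 Flat -0.1 Fz -1.3 tq [-0.05 -0.01 -0.01] w 0.022 t 25.0
pos [ 0.6776 -0.0942  0.1216] rot [179.64   0.19  94.44] F [-0.1 -1.2 -1.3] t 25.0
shift mm [-15.4  -3.1  61.6] turn deg [0.36 0.19 0.84]
```

View pics/m3.png

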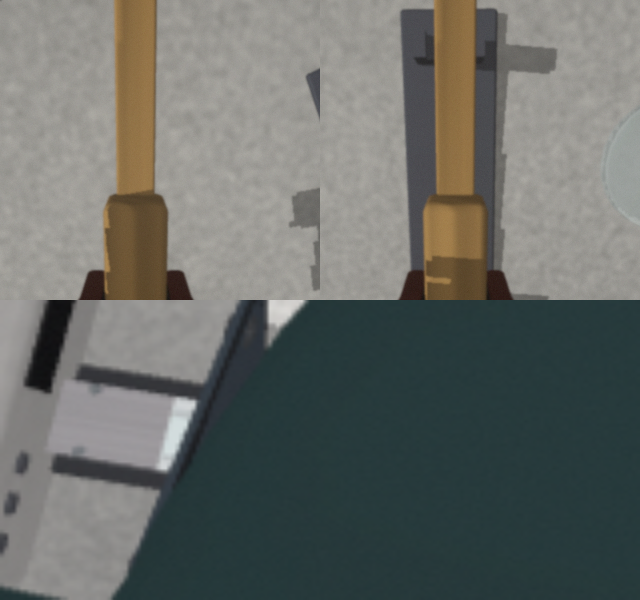

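The stick hasn't slipped: the handle front is at row 194 in both wrist views. The arm hides the guide, so I'll check it later. Now lower the stick to the rest.

```bash
python3 -m handwheel '[[-8,-1.5,5,0.3,0.2,0.8],[-7,-1.5,10,0,0,0],[0,-1,15,0,0,0],[0,-1,15,0,0,0],[0,0,0,0,0,0]]' 0 >/dev/null
python3 -c 'from h import *;go(.6761,-.1099,.0208,93.6)'
```

```text
pos [ 0.6661 -0.1143  0.0722] rot [-1.7962e+02 -7.0000e-02  9.3290e+01] F [ 0.2 -0.  -0.3] t 25.73
shift mm [ 3.7 10.5 51.3] turn deg [-0.38 -0.07 -0.31]
```

```bash
python3 -m handwheel '[[3.7,10,5,-0.4,0,-0.3],[0,0,10,0,0,0],[0,0,6,0,0,0],[0,0,0,0,0,0]]' 0 >/dev/null
python3 -c 'from h import *;go(.6761,-.1099,.0208,93.6)'
```

```text
pos [ 0.6774 -0.1091  0.0498] rot [ 1.799e+02 -7.000e-02  9.366e+01] F [ 0.5 -0.9 -0.8] t 26.23
shift mm [-0.7 -1.4 29. ] turn deg [ 0.1  -0.07  0.06]
```

```bash
python3 -m handwheel '[[-0.7,-1.4,6,0.1,0,0],[0,-0.5,6,0,0,0],[0,-0.5,5,0,0,0],[0,-0.3,4,0,0,0],[0,0,3,0,0,0],[0,0,0,0,0,0]]' 0 >/dev/null
python3 -c 'from h import *;go(.6761,-.1099,.0208,93.6)'
```

```text
pos [ 0.6747 -0.1102  0.0246] rot [ 1.7998e+02 -5.0000e-02  9.3650e+01] F [ 0.7  0.2 -0.6] t 26.98
shift mm [0.2 1.4 3.8] turn deg [ 0.02 -0.05  0.05]
```

```bash
python3 -m handwheel '[[0.2,1.4,1.5,0,0,0],[0,0,1.3,0,0,0],[0,0,1,0,0,0],[0,0,0,0,0,0]]' 0 >/dev/null
python3 -c 'from h import *;go(.6761,-.1099,.0208,93.6)'
```

```text
pos [ 0.6767 -0.11    0.021 ] rot [ 1.7992e+02 -3.0000e-02  9.3660e+01] F [-0.8  0.2 -1.4] t 27.48
shift mm [ 0.1 -0.6  0.2] turn deg [ 0.08 -0.03  0.06]
```

Release, back straight up, then swing aside so the cameras see everything.

```bash
python3 -m handwheel '[[0,0,0.2,0,0,0],[0,0,0,0,0,0],[0,0,0,0,0,0],[0,0,0,0,0,0],[0,0,0,0,0,0],[0,0,0,0,0,0]]' 60
python3 -m handwheel '[[0,0,-6,0,0,0],[0,0,-12,0,0,0],[0,0,-20,0,0,0],[0,0,-25,0,0,0],[0,0,-30,0,0,0],[0,0,-30,0,0,0],[0,0,-30,0,0,0],[-50,-10,0,0,0,0],[-50,-20,0,0,0,0],[-50,-30,0,0,0,0],[-50,-30,0,0,0,0],[-50,-30,0,0,0,0],[-50,-30,0,0,0,0],[-50,-30,0,0,0,0],[0,0,0,0,0,0]]' 60
python3 - <<'E'
from h import *
snap('top','t4.png')
im=cv2.imread('pics/t4.png')[150:340,190:400]
cv2.imwrite('pics/t4c.png',cv2.resize(im,None,fx=3.1,fy=3.1,interpolation=cv2.INTER_CUBIC))
E
```

```text
time: 28.22
ee_pos: [0.677, -0.1101, 0.0212]
ee_rot: [3.139, -0.0, 1.635]
contact_force: [0.3, 0.0, 0.2]
grip_width: 0.0596
time: 30.1
ee_pos: [0.5206, -0.4838, 0.2037]
ee_rot: [3.118, 0.014, 1.638]
contact_force: [-1.0, 0.9, 0.7]
grip_width: 0.06
```

View pics/t4c.png

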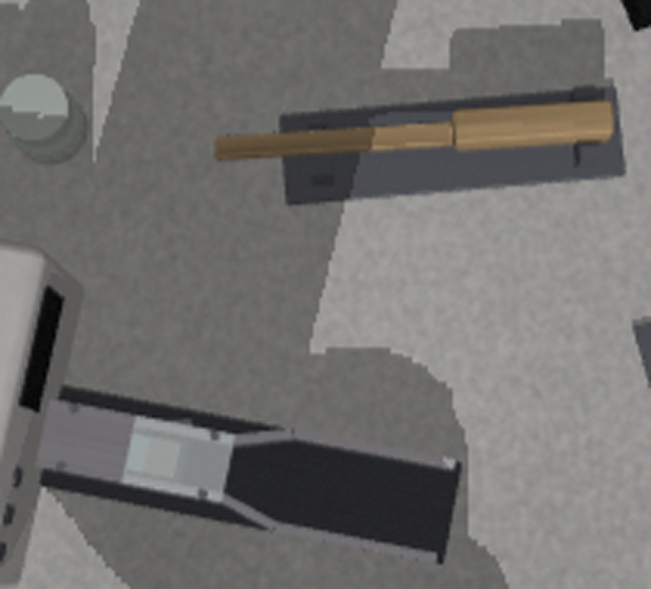

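The stick's handle end (612,120) and tip (216,149) map to the same pixels as at the start. The carrier's near end shows through the clear cover at about (180,460), roughly 28 mm inside, and the trough is empty. Handing in.

```bash
python3 -m handwheel '[[0,0,0,0,0,0],[0,0,0,0,0,0]]' && python3 -c 'from h import *;print(sign_off())'
```

```text
time: 30.4
ee_pos: [0.5231, -0.4792, 0.2052]
ee_rot: [3.116, 0.013, 1.642]
contact_force: [-0.6, -0.0, 0.5]
grip_width: 0.06
the job is handed in; nothing more can be done
None
```

The carrier is home against the end stop, the stick is back in its rest, and I handed the job in at about 30 s. The hand-in gave no verdict.

**Push:** I pushed the carrier past the leaf with the stick only, with a drag of about 6 to 9 N. I felt the stop with the tip about 27.6 mm inside the mouth. I then held it there for just over a second at 12 to 15 N.

**Peak force:** On first meeting the stop, the force read 18.8 N, above the 12 to 15 N target but under the 25 N limit. I read the force only every two to three control rows at that point, so a brief higher peak between readings can't be ruled out.

**Last checks:**
- **Stick:** in the last top picture it lies within about a pixel (2 mm) of where it started, blade end as before.
- **Carrier:** its near end shows about 28 mm inside the clear cover, which agrees with the stick's reading.
- **Bystanders:** the jar looked unmoved. I did not measure the dropper, beaker and block again, but I felt no unexpected contact.

No check failed or disagreed. While pushing past the leaf, the tool drifted about 3 mm sideways; I corrected that on the way.

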